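# Set the patio timer by fingertip and start it

### The arm

A 6-joint arm with a two-finger parallel gripper is mounted at the origin on the work surface. World frame = base frame: x ahead of the robot, y to its left, z up, the work surface at z = 0. Lengths are in m, angles in rad, forces in N, time in s.
With the tool pointing down it reaches from about 0.225 to 0.875 m from the base axis. Payload 3.4 kg.
Tool frame: the origin (TCP) lies between the finger pads; the fingertips stand 11 mm ahead of it and the grasp point (between the pads) lies 8 mm behind it; z points along the fingers, y is the direction in which the jaws open and shut (so a half turn about z gives the same grasp; the last joint's range is limited). The gripper opens to 85 mm and grips with 20 to 120 N. Pads are 22 mm wide; open, the fingers measure 114 mm over their backs; the gripper's body (76 mm by 85 mm) begins 54 mm behind the grasp point. The pads swing forward as they close: fully open they stand 13 mm farther back than shut.
Start: joints at [-1.375, 0.276, 1.505, -0, 1.361, -0.121], TCP at [0.179, -0.546, 0.242] pointing down, gripper open.
Joint ranges: [-2.89, 2.89], [-0.75, 2.08], [0.22, 2.7], [-1.18, 4.32], [0.11, 2.71], [-2.7, 2.7]. Speed limits (rad/s): [2.57, 2.57, 3.14, 3.14, 3.14, 3.14].

### API

Orientations are given as a unit quaternion [w, x, y, z].
In Python, from rig import manip gives the robot as it stands. The module is installed in compiled form; this text tells all that it offers.
- The arm moves only by the tool move_arm, never from a script. Its argument "series" is a list that holds one entry, the list of rows, each a list of 7 numbers: the shift along the world's x, y, z in m, then the turn, a rotation vector about the world's x, y, z in rad, then the finger opening in m, from 0 to 0.0854. A call has 1 to 20 rows; each row shifts and turns the commanded pose from where the row before left it; what a row does not reach is not made up. A row lasts 1/12 s, in which the tool goes at most 41.7 mm and 7.16 degrees, less where a joint would pass 70% of its speed; a pose out of reach is approached as far as the arm can. A call with a gripper value outside its range is refused whole. The fingers move at their own pace and stop on an object; "newtons" is the grip in N (left out, the last holds). Time passes only in rows, so rows that do not move let the fingers close. It gives the time, the measured TCP pose, the force and the opening at its end, in the units of the state.
- manip.get_state(): the state, without advancing time (a new reading comes with each control period).
- manip.get_image(name): name is "scene" or "top" or "wrist"; returns a dict with "color" (480x640x3 uint8, red, green, blue), "fx", "fy", "cx", "cy" (pixels), "k1" (the pictures are not rectified: a ray, as slopes to the right and down, at radius r is drawn at 1 + k1 r^2 times it, then the intrinsics apply), "R" (3x3) and "t" (3): a world point X has camera coordinates R X + t; the wrist camera has in their place "tool_from_camera" (4x4, takes a point from camera to tool coordinates, whose origin is the TCP and whose axes are the flange's). Camera axes: x right, y down, z forward; pixel columns grow to the right and rows downward; lengths in m; the calibration is good to about 2 mm. A picture is of the moment at which its call begins: read the wrist's pose just before it. There is no depth.
- manip.sign_off(): hands the job in, once; it reports no verdict.
The state is a dict: "clock": time; "qpos": joint angles; "qd": joint speeds; "effort": joint torques, N m; "position": TCP position; "ee_rot": TCP orientation; "contact_force": force on the tool from outside, world axes, zero at the start; "moment": the same for the moment, N m; "width": finger opening in m.
Only numpy, scipy, OpenCV 4.12 (cv2) and the standard library are available. Lean on these libraries where they do the work, as an engineer would, in place of code of your own. Each camera call takes 0.05 s, during which the arm holds its last target.

### The job

Without gripping or lifting anything, rest a fingertip on the timer's knurled dial and turn it clockwise, click by click, until its pointer line has clicked into the notch at the long bar mark; then press the timer's start button fully down and let it go. Leave the timer where it stands, and do not move the jug, the glass canister or the shaker.

Things in the scene. Friction and masses are not known exactly. Their poses are not given: they have to be found in the camera images.
- timer: Kitchen timer standing loose on the counter, 0.7 to 0.95 kg: a flat white slab 120 (its x) x 175 (its y) x 28 mm high. Origin at the centre of its underside, z up. A round knurled dial sits on its top at y = +24 mm and a round start button at y = -66 mm.
- dial_top (a point): Centre of the dial's flat top face, on the dial's vertical axis, 50 mm above the counter. The dial is a black disc 92 mm in diameter and 22 mm high, its lower edge 28 mm above the counter, with fine ribs on its rim; the top face is flat, and a fingertip pressed on it with 6 to 12 N some 30 mm from the axis and led round in an arc turns it by friction. The point's x axis points along the pointer line.
- pointer_tip (a point): Outer end of the dial's pointer, a white line 6 mm wide and 34 mm long, flush on the dial's top face, 45 mm from the dial's axis; 50 mm above the counter.
- long_bar (a point): Middle of the long bar mark on the white housing beside the dial, 53.5 mm from the dial's axis in the timer's +x direction (bar 10 x 5 mm, radial). The other notches are marked by small round studs 4 mm across.
- dial (a joint): Turn of the dial in rad: 0 when the pointer is at the long bar, positive anticlockwise seen from above, stops at -1.2 and +1.8. It starts resting in one of the notches at +0.52, +1.05 or +1.57, so it has to turn clockwise by one to three clicks. A sprung detent every 0.524 rad (30 degrees) takes about 0.03 to 0.05 N m to turn out of a notch; past half-way it snaps into the next one by itself and stays.
- start (a joint): Travel of the start button in m: 0 up, 0.005 fully down. Sprung: about 1 N to begin, 4 N fully down; it comes up when let go.
- start_top (a point): Centre of the top of the start button, a round grey cap 28 mm in diameter, 37 mm above the counter when up; pressed straight down.
- jug: Bystander: white ceramic jug, 104 mm across and 150 mm high, with a handle on its +y side reaching 86 mm from its axis. Origin at the centre of its underside.
- canister: Bystander: glass canister with a clip latch, 96 mm across (115 mm over the wires), 112 mm high. Origin at the centre of its underside.
- shaker: Bystander: small white ceramic shaker with a steel cap, 40 mm across and 75 mm high. Origin at the centre of its underside.
There are look-alikes about, which are no part of the job. Of the things like the timer, leave any that is blue or red; of the rest the larger one is meant.

How it is judged:
By the outcome, as a careful person would: the job done as asked, in the order asked, and still so for the second after the job is handed in, with the robot touching nothing.
It also fails if it takes over 48 s, if anything falls off the work surface, if the arm or the gripper's body presses on something with over 40 N, if the wrist force passes 120 N, or if a joint passes its speed limit or range.

## Working session

There is one attempt and no reset: what is moved stays moved. The work goes in short steps, Python scripts to look and compute and a tool call to move; the robot and the scene stay as the last step left them, time stands still between calls to the robot, and variables do not carry over. Pictures are saved under pics/ and viewed, and the job is handed in when it is done.

Besides the shell and the picture viewer there is one more tool, called after "Call:" as name([rows], argument=value, ...), one row to a line, values as JSON. move_arm: Moves the arm, as the interface text tells. Its arguments: {"type":"object","properties":{"series":{"type":"array"},"newtons":{"type":"number"}},"required":["series"]}

```bash
mkdir -p pics; python3 - <<'E'
from rig import manip
import cv2,json,numpy as np
s=manip.get_state();print(s)
for n in("scene","top","wrist"):
    d=manip.get_image(n);cv2.imwrite(f"pics/{n}0.png",d["color"][:,:,::-1])
    print(n,{k:(np.array(v).round(4).tolist()) for k,v in d.items() if k!="color"})
E
```

```text
{'clock': 0.0, 'qpos': array([-1.37501309e+00,  2.76588189e-01,  1.50615134e+00,  2.77708584e-05,
        1.36071627e+00, -1.20995326e-01]), 'qd': array([-8.35566179e-04, -2.12728756e-05,  9.49304967e-04,  4.19489257e-04,
       -4.21024403e-04, -3.06233650e-04]), 'effort': array([-1.87049394e-03, -4.16777623e+01, -2.45804554e+01, -3.30196426e-04,
        1.10798195e-02, -5.71556669e-06]), 'position': array([ 0.17902068, -0.54587127,  0.24143634]), 'ee_rot': array([-9.31426564e-04,  9.87482650e-01,  1.57724914e-01, -2.12590239e-05]), 'contact_force': array([ 0.02885961, -0.55254837,  0.09059364]), 'moment': array([-0.01514415,  0.02623346,  0.03924498]), 'width': 0.0852843469754728}
scene {'fx': 460.8977, 'fy': 460.8977, 'cx': 311.021, 'cy': 236.9942, 'k1': -0.0989, 'R': [[0.7649, 0.6437, 0.022], [0.377, -0.4198, -0.8256], [-0.5222, 0.6398, -0.5638]], 't': [-0.4292, -0.1599, 1.4864]}
top {'fx': 576.4334, 'fy': 576.4334, 'cx': 331.1636, 'cy': 242.1162, 'k1': -0.0911, 'R': [[0.0235, -0.9996, -0.0179], [-0.9902, -0.0208, -0.1382], [0.1377, 0.0209, -0.9902]], 't': [-0.0084, 0.5923, 1.2097]}
wrist {'fx': 335.2282, 'fy': 335.2282, 'cx': 316.6865, 'cy': 239.2264, 'k1': -0.0537, 'tool_from_camera': [[-0.0006, -0.9542, -0.299, 0.0755], [1.0, -0.0006, 0.0, -0.0002], [-0.0002, -0.299, 0.9542, -0.1297], [0.0, 0.0, 0.0, 1.0]]}
```

View pics/scene0.png

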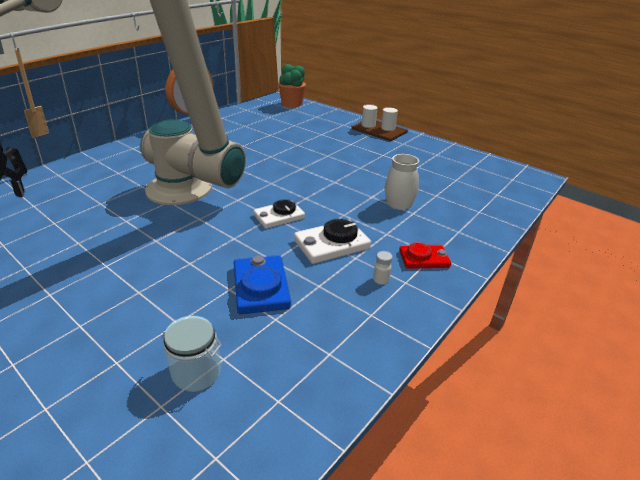

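View pics/top0.png

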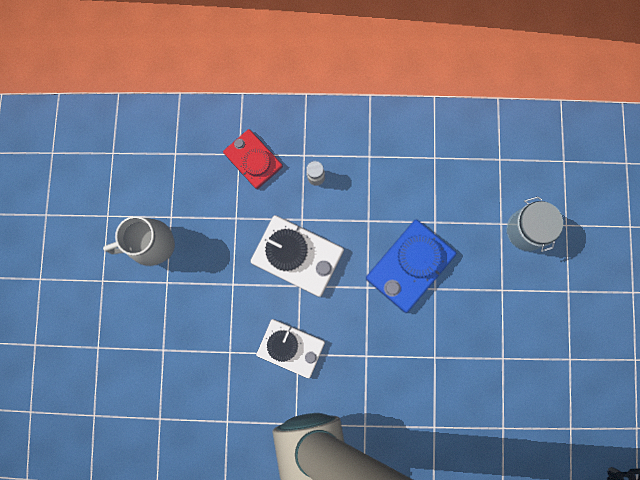

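View pics/wrist0.png

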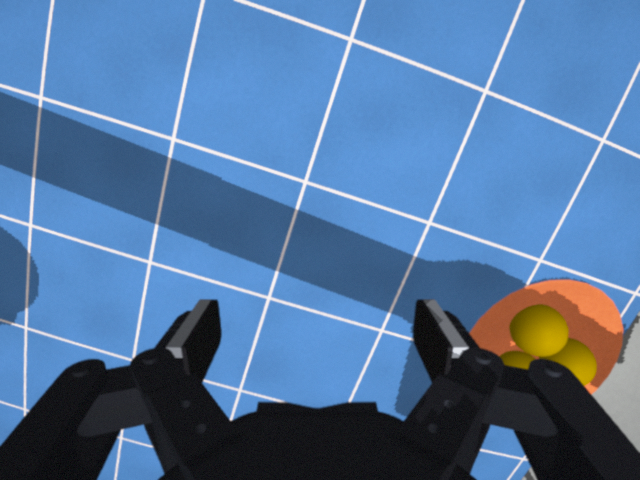

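The top view shows the larger white timer, with its dial near px (287,250), its button near (323,268) and its pointer toward the upper left. The small white timer is at (285,347). The blue and red ones are look-alikes. Next I'll measure it.

```bash
cat > h.py <<'E'
import numpy as np,cv2
from scipy.spatial.transform import Rotation as Rn
def und(d,uv):
    uv=np.asarray(uv,float).reshape(-1,2)
    p=(uv-[d["cx"],d["cy"]])/[d["fx"],d["fy"]]
    q=p.copy()
    for _ in range(30): q=p/(1+d["k1"]*(q**2).sum(1,keepdims=True))
    return np.c_[q,np.ones(len(q))]
def plane(d,uv,z,state=None):
    r=und(d,uv)
    if "R" in d: R=np.array(d["R"]);c=-R.T@np.array(d["t"]);w=r@R
    else:
        T=np.array(d["tool_from_camera"]);q=state["ee_rot"];Rt=Rn.from_quat([q[1],q[2],q[3],q[0]]).as_matrix()
        c=Rt@T[:3,3]+state["position"];w=r@(Rt@T[:3,:3]).T
    return c+w*((z-c[2])/w[:,2:])
E
python3 - <<'E'
from rig import manip
from h import *
for n,box in(("top",(240,205,360,305)),("scene",(285,205,385,270))):
    d=manip.get_image(n);im=d["color"];x0,y0,x1,y1=box
    c=im[y0:y1,x0:x1]
    cv2.imwrite(f"pics/{n}_crop.png",cv2.resize(c[:,:,::-1],None,fx=6,fy=6,interpolation=cv2.INTER_CUBIC)[:600,:800])
    ii=c.astype(int);dark=(ii.max(2)<75).astype(np.uint8)
    k,l,st,ce=cv2.connectedComponentsWithStats(dark)
    for j in range(1,k):
        if st[j,4]>200:
            cnt=max(cv2.findContours((l==j).astype(np.uint8),0,1)[0],key=cv2.contourArea)
            e=cv2.fitEllipse(cv2.convexHull(cnt));print(n,e[0][0]+x0,e[0][1]+y0,e[1],st[j])
    wh=(ii.min(2)>150).astype(np.uint8)
    k,l,st,ce=cv2.connectedComponentsWithStats(wh)
    for j in range(1,k):
        if st[j,4]>40:
            print(n,"white",st[j],ce[j]+[x0,y0])
            if st[j,4]>800:
                cnt=max(cv2.findContours((l==j).astype(np.uint8),0,1)[0],key=cv2.contourArea)
                bx=cv2.boxPoints(cv2.minAreaRect(cnt))+[x0,y0];print(bx, plane(d,bx,.028))
E
```

```text
top 284.6623649597168 249.65201950073242 (37.38459014892578, 41.86243438720703) [ 26  24  37  42 587]
top white [   0    0  120  100 3075] [298.30178862 255.89853659]
[[222.59067535 284.15544891]
 [247.21502686 190.58290195]
 [359.24610901 220.0647583 ]
 [334.62175751 313.63730621]] [[ 0.4964364   0.24020876  0.028     ]
 [ 0.70637829  0.19518034  0.028     ]
 [ 0.64453543 -0.05566485  0.028     ]
 [ 0.43854126 -0.00607332  0.028     ]]
top white [95 81 25  3 54] [348.05555556 286.68518519]
scene 339.97425842285156 230.74706077575684 (23.719070434570312, 34.936588287353516) [ 39  14  33  24 625]
scene white [  0   0  20  14 107] [295.71028037 212.57009346]
scene white [ 10  21  54  31 713] [318.29032258 241.94670407]
scene white [ 65  24  21  19 187] [359.8342246  239.22459893]
scene white [92 46  8  9 54] [381.27777778 254.81481481]
```

View pics/top_crop.png

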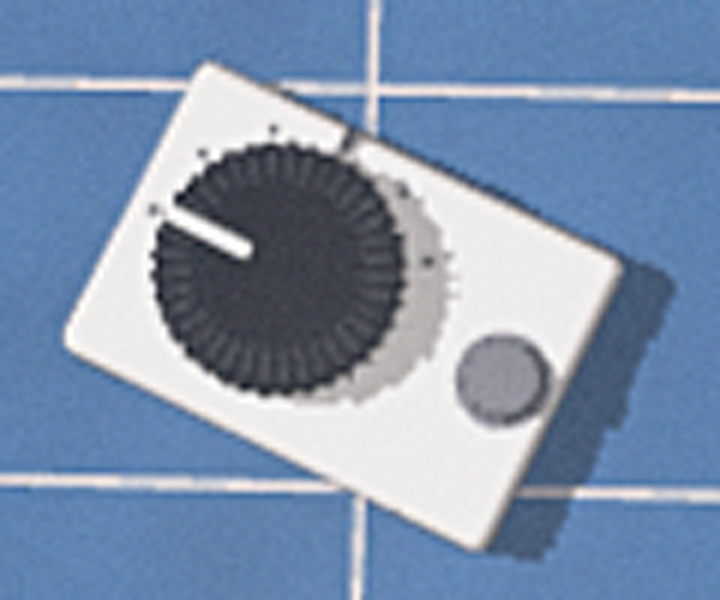

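View pics/scene_crop.png

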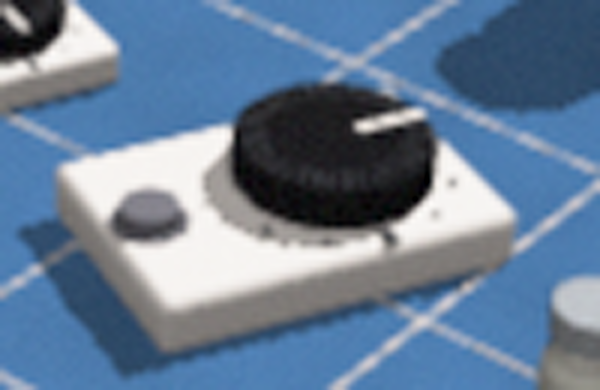

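```bash
python3 - <<'E'
from rig import manip
from h import *
d=manip.get_image("top")
f=lambda a:np.array(a,float)/6-.4+[240,205]
dial=plane(d,f([279,269]),.05)[0];b=plane(d,f([501,379]),.037)[0];bar=plane(d,f([349,141]),.028)[0];pt=plane(d,f([172,211]),.05)[0]
c=plane(d,f([[205,60],[64,342],[482,555],[627,265]]),.028)
print(dial,b,bar,pt);print(c,c.mean(0),np.linalg.norm(np.diff(c,axis=0),axis=1))
x=bar-dial;print("barang",np.degrees(np.arctan2(x[1],x[0])),np.linalg.norm(x[:2]))
x=pt-dial;print("ptr",np.degrees(np.arctan2(x[1],x[0])),np.linalg.norm(x[:2]))
x=dial-b;print("y axis ang",np.degrees(np.arctan2(x[1],x[0])),np.linalg.norm(x[:2]))
for a,e in((c[0],c[1]),(c[3],c[2]),(c[3],c[0]),(c[2],c[1])):
  x=e-a;print(np.degrees(np.arctan2(x[1],x[0])))
d=manip.get_image("scene")
g=lambda a:np.array(a,float)/6-.4+[285,205]
print("scene dial",plane(d,g([333,139]),.05),"button",plane(d,g([151,206]),.037))
E
```

```text
[0.57317652 0.10130391 0.05      ] [0.53653009 0.02099766 0.037     ] [0.62381728 0.07936522 0.028     ] [0.59340081 0.14068524 0.05      ]
[[ 0.65301229  0.13356351  0.028     ]
 [ 0.54735164  0.18136451  0.028     ]
 [ 0.47343544  0.02655501  0.028     ]
 [ 0.58009537 -0.02360125  0.028     ]] [0.56347368 0.07947044 0.028     ] [0.11597029 0.17155054 0.11786429]
barang -23.42332086260182 0.05518870060651951
ptr 62.817219400804134 0.04427088566421363
y axis ang 65.47119921207627 0.08827261412160801
155.65794882999685
154.8149960498361
65.11095733659279
64.47713213018586
scene dial [[0.57778365 0.09792144 0.05      ]] button [[0.53965359 0.01908554 0.037     ]]
```

The pointer sits at the third stud from the bar, so the dial is at about +1.57 and needs three clicks, 90° clockwise. The timer's x axis lies at about -25° in the world. The dial centre is at about (0.575, 0.100) and the button at (0.537, 0.020). I'll close the fingers and move over the dial, turning the tool so the wrist has room to follow the arc.

Call:
move_arm([
  [[0.0195,0.0338,0,0,0,0.041,0],[0.0195,0.0338,0,0,0,0.041,0],[0.0195,0.0338,0,0,0,0.041,0],[0.0195,0.0338,0,0,0,0.041,0],[0.0195,0.0338,0,0,0,0.041,0],[0.0195,0.0338,0,0,0,0.041,0],[0.0195,0.0338,0,0,0,0.041,0],[0.0195,0.0338,0,0,0,0.041,0],[0.0195,0.0338,0,0,0,0.041,0],[0.0195,0.0338,0,0,0,0.041,0],[0.0195,0.0338,0,0,0,0.041,0],[0.0195,0.0338,0,0,0,0.041,0],[0.0195,0.0338,0,0,0,0.041,0],[0.0195,0.0338,0,0,0,0.041,0],[0.0195,0.0338,0,0,0,0.041,0],[0.0195,0.0338,0,0,0,0.041,0],[0.0195,0.0338,0,0,0,0.041,0],[0.0195,0.0338,0,0,0,0.041,0],[0.0195,0.0338,0,0,0,0.041,0],[0.0195,0.0338,0,0,0,0.041,0]],
], newtons=40)

```text
clock: 2.02
position: [0.5697, 0.1316, 0.2424]
ee_rot: [0.0, 0.842, 0.539, 0.0]
contact_force: [0.7, -0.8, 0.5]
width: -0.0002
```

Call:
move_arm([
  [[0,0,0,0,0,0,0],[0,0,0,0,0,0,0],[0,0,0,0,0,0,0]],
])

```text
clock: 2.27
position: [0.5686, 0.1293, 0.2419]
ee_rot: [0.0, 0.843, 0.538, -0.001]
contact_force: [0.0, -0.2, 0.3]
width: -0.0001
```

```bash
python3 - <<'E'
from rig import manip
from h import *
s=manip.get_state();print(s["clock"],s["position"],s["ee_rot"],s["contact_force"],s["width"],s["qpos"])
for n in("wrist","top"):
    cv2.imwrite(f"pics/{n}1.png",manip.get_image(n)["color"][:,:,::-1])
E
```

```text
2.2667 [0.56856552 0.12931867 0.24190631] [ 3.56712012e-05  8.42657554e-01  5.38449223e-01 -8.24453862e-04] [ 0.04071767 -0.1869883   0.26528178] -5.144472537381853e-05 [ 1.04827301e-01  2.89123418e-01  1.48692426e+00 -8.18336158e-04
  1.36698787e+00  5.38598032e-01]
```

View pics/wrist1.png

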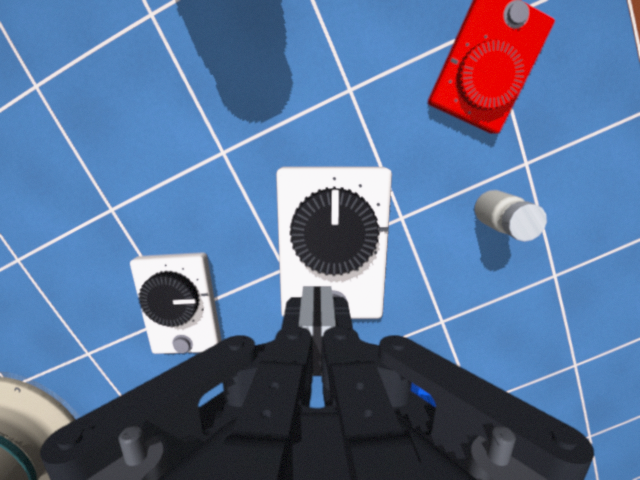

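```bash
python3 - <<'E'
from rig import manip
from h import *
s=manip.get_state();d=manip.get_image("wrist");im=d["color"].astype(int)
m=np.zeros(im.shape[:2],np.uint8);m[180:282,280:390]=(im[180:282,280:390].max(2)<80)
cnt=max(cv2.findContours(m,0,1)[0],key=cv2.contourArea);e=cv2.fitEllipse(cv2.convexHull(cnt));print(e)
for n,p,z in(("dial",e[0],.05),("ptr",(335,190),.05),("bar",(383,229),.028),("corners",[(278,168),(391,168),(382,319)],.028)):print(n,plane(d,p,z,s))
E
```

```text
((333.7360534667969, 229.89088439941406), (86.6521987915039, 87.5577621459961), 90.36643981933594)
dial [[0.57667133 0.10755832 0.05      ]]
ptr [[0.59411085 0.14351642 0.05      ]]
bar [[0.62322306 0.08007798 0.028     ]]
corners [[ 0.55062648  0.18457579  0.028     ]
 [ 0.65439717  0.13638902  0.028     ]
 [ 0.58214113 -0.02130075  0.028     ]]
```

The wrist view confirms it: dial near px (334,229), pointer pointing up and bar at right (383,229). Dial centre is about (0.575, 0.102). Descending to just above it at +y, 30 mm off the axis.

Call:
move_arm([
  [[0.0015,0.0005,-0.03,0,0,0,0],[0.0015,0.0005,-0.03,0,0,0,0],[0.0015,0.0005,-0.03,0,0,0,0],[0.0015,0.0005,-0.03,0,0,0,0],[0,0,-0.03,0,0,0,0],[0,0,-0.018,0,0,0,0],[0,0,-0.006,0,0,0,0],[0,0,0,0,0,0,0],[0,0,0,0,0,0,0]],
])

```text
clock: 3.17
position: [0.5758, 0.1309, 0.0693]
ee_rot: [0.0, 0.843, 0.538, 0.001]
contact_force: [1.1, -1.2, 0.4]
width: -0.0002
```

Call:
move_arm([
  [[0,0,-0.001,0,0,0,0],[0,0,-0.001,0,0,0,0],[0,0,0,0,0,0,0]],
])

```text
clock: 3.42
position: [0.5759, 0.1316, 0.0676]
ee_rot: [0.001, 0.843, 0.538, 0.001]
contact_force: [0.6, 0.2, 0.9]
width: 0.0003
```

Call:
move_arm([
  [[0,0,-0.002,0,0,0,0],[0,0,-0.002,0,0,0,0],[0,0,-0.001,0,0,0,0],[0,0,0,0,0,0,0]],
])

```text
clock: 3.75
position: [0.575, 0.1316, 0.0611]
ee_rot: [-0.0, 0.843, 0.538, -0.0]
contact_force: [0.4, -1.0, -0.8]
width: -0.0002
```

Call:
move_arm([
  [[0,0,-0.001,0,0,0,0],[0,0,0,0,0,0,0]],
])

```text
clock: 3.92
position: [0.5752, 0.1317, 0.061]
ee_rot: [0.0, 0.843, 0.538, 0.0]
contact_force: [-1.3, -0.6, 4.0]
width: -0.0001
```

Call:
move_arm([
  [[0,0,-0.001,0,0,0,0],[0,0,0,0,0,0,0]],
])

```text
clock: 4.08
position: [0.5754, 0.1317, 0.0609]
ee_rot: [0.0, 0.843, 0.538, 0.001]
contact_force: [-2.2, -0.4, 9.4]
width: 0.0003
```

Contact at 9.4 N, with stiffness of about 5 N/mm. Leading it round the first 30°.

Call:
move_arm([
  [[0.0026,-0.0001,0,0,0,-0.0873,0],[0.0026,-0.0004,0,0,0,-0.0873,0],[0.0026,-0.0005,0,0,0,-0.0873,0],[0.0025,-0.0008,0,0,0,-0.0873,0],[0.0024,-0.001,0,0,0,-0.0873,0],[0.0023,-0.0012,0,0,0,-0.0873,0],[0,0,0,0,0,0,0]],
])

```text
clock: 4.67
position: [0.5912, 0.1275, 0.061]
ee_rot: [0.0, 0.954, 0.3, 0.001]
contact_force: [-1.9, -0.2, 8.6]
width: 0.0004
```

```bash
python3 - <<'E'
from rig import manip
from h import *
s=manip.get_state();print(s["clock"],s["position"],s["contact_force"],s["qpos"])
a=manip.get_image("wrist")["color"];b=manip.get_image("scene")["color"][195:275,285:395]
b=cv2.resize(b,None,fx=4,fy=4,interpolation=2);o=np.zeros((480+320,640,3),np.uint8);o[:480]=a;o[480:,:440]=b
cv2.imwrite("pics/w2.png",cv2.resize(o[:,:,::-1],(480,600)))
E
```

```text
4.6667 [0.59118175 0.12749364 0.06096384] [-1.93712546 -0.17401148  8.59828462] [ 9.75182242e-02  4.67390386e-01  1.69349276e+00 -2.44693158e-04
  9.78475951e-01  1.05854057e+00]
```

View pics/w2.png

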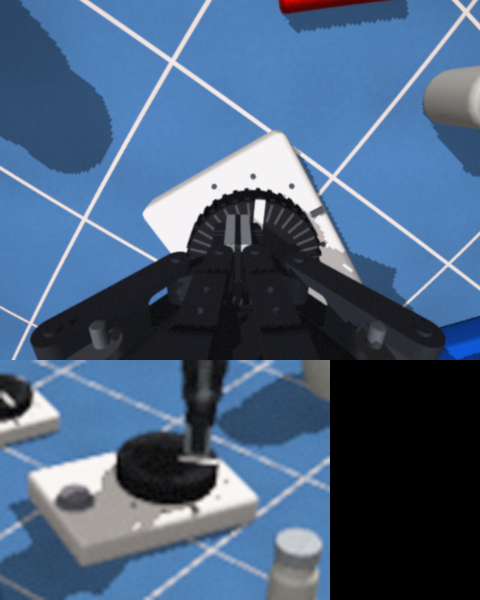

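The pointer now points at the middle stud (wrist view about (262,208)), so one click is done and the dial follows the finger. Second click.

Call:
move_arm([
  [[0.0022,-0.0014,0,0,0,-0.0873,0],[0.0021,-0.0016,0,0,0,-0.0873,0],[0.0019,-0.0018,0,0,0,-0.0873,0],[0.0018,-0.0019,0,0,0,-0.0873,0],[0.0016,-0.0021,0,0,0,-0.0873,0],[0.0014,-0.0022,0,0,0,-0.0873,0],[0,0,0,0,0,0,0]],
])

```text
clock: 5.35
position: [0.6013, 0.1164, 0.0609]
ee_rot: [-0.0, 0.999, 0.043, 0.0]
contact_force: [-2.1, 0.3, 9.2]
width: 0.0001
```

```bash
python3 - <<'E'
from rig import manip
from h import *
s=manip.get_state();print(s["clock"],s["position"],s["contact_force"],s["qpos"])
a=manip.get_image("wrist")["color"];b=manip.get_image("scene")["color"][195:275,285:395]
b=cv2.resize(b,None,fx=4,fy=4,interpolation=2);o=np.zeros((480+320,640,3),np.uint8);o[:480]=a;o[480:,:440]=b
cv2.imwrite("pics/w3.png",cv2.resize(o[:,:,::-1],(480,600)))
E
```

```text
5.35 [0.60131295 0.11639201 0.06089505] [-2.0948362   0.29156628  9.22365984] [ 7.76481312e-02  4.77675770e-01  1.67413883e+00 -8.83542426e-06
  9.89214774e-01  1.56253509e+00]
```

View pics/w3.png

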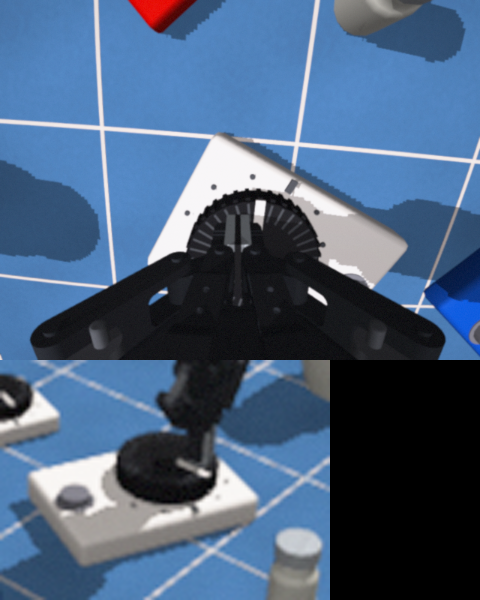

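Two clicks are done: the pointer is at the last stud before the bar, and the bar shows at about (292,186). Third click.

Call:
move_arm([
  [[0.0012,-0.0023,0,0,0,-0.0873,0],[0.001,-0.0024,0,0,0,-0.0873,0],[0.0008,-0.0025,0,0,0,-0.0873,0],[0.0005,-0.0026,0,0,0,-0.0873,0],[0.0004,-0.0026,0,0,0,-0.0873,0],[0.0001,-0.0026,0,0,0,-0.0873,0],[0,0,0,0,0,0,0]],
])

```text
clock: 6.03
position: [0.6043, 0.1019, 0.0609]
ee_rot: [-0.0, 0.976, -0.217, -0.001]
contact_force: [-4.1, 2.5, 10.1]
width: -0.0005
```

```bash
python3 - <<'E'
from rig import manip
from h import *
s=manip.get_state();print(s["clock"],s["position"],s["contact_force"],s["qpos"])
a=manip.get_image("wrist")["color"]
cv2.imwrite("pics/w4.png",a[:,:,::-1])
E
```

```text
6.0333 [0.6043316  0.10194284 0.06089307] [-4.14145415  2.51580905 10.05263781] [5.29809194e-02 4.78817045e-01 1.67196808e+00 1.34077175e-03
 9.91872211e-01 2.06129276e+00]
```

View pics/w4.png

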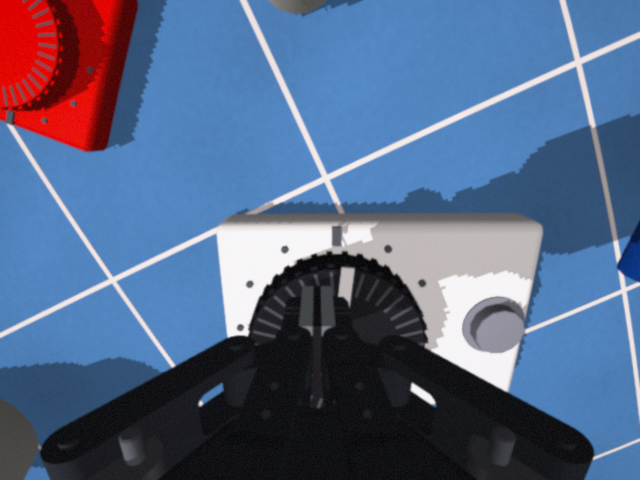

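The pointer (346,282) is at the bar (337,235), give or take a few degrees. I'll lift straight up so the detent settles, then check.

Call:
move_arm([
  [[0,0,0.003,0,0,0,0],[0,0,0.01,0,0,0,0],[0,0,0.03,0,0,0,0],[0,0,0.035,0,0,0,0],[0,0,0.035,0,0,0,0],[-0.015,-0.03,0.01,0,0,0,0],[-0.015,-0.03,0,0,0,0,0],[-0.015,-0.02,0,0,0,0,0],[0,0,0,0,0,0,0],[0,0,0,0,0,0,0]],
])

```text
clock: 6.92
position: [0.5598, 0.0208, 0.183]
ee_rot: [-0.0, 0.976, -0.217, 0.0]
contact_force: [0.5, 0.3, 0.8]
width: 0.0001
```

```bash
python3 - <<'E'
from rig import manip
from h import *
s=manip.get_state();print(s["clock"],s["position"],s["contact_force"],s["qpos"])
d=manip.get_image("wrist")
cv2.imwrite("pics/w5.png",d["color"][:,:,::-1])
cv2.imwrite("pics/t5.png",cv2.resize(manip.get_image("top")["color"][205:305,240:360,::-1],None,fx=6,fy=6,interpolation=2))
E
```

```text
6.9167 [0.55983846 0.02078843 0.18300481] [0.45593313 0.34800379 0.84281202] [-8.71859210e-02  2.92937039e-01  1.63330308e+00  1.74132009e-04
  1.21448139e+00  1.92025370e+00]
```

View pics/w5.png

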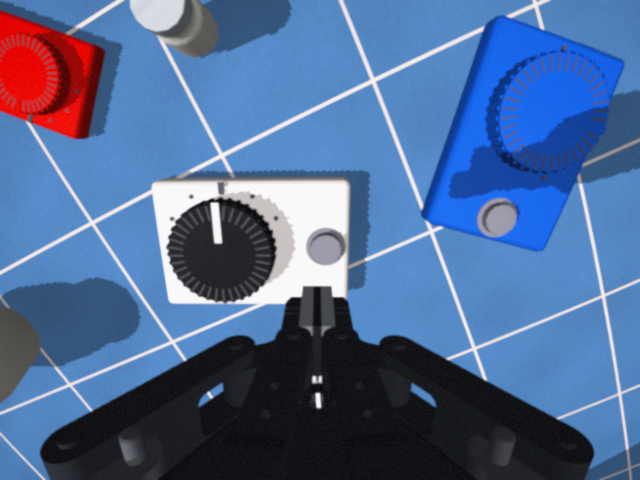

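View pics/t5.png

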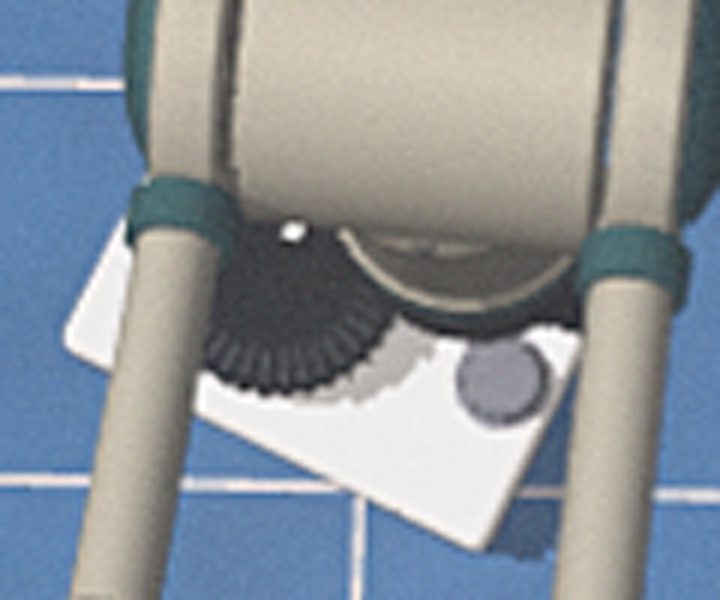

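```bash
python3 - <<'E'
from rig import manip
from h import *
s=manip.get_state();d=manip.get_image("wrist")
P=plane(d,[(219,243),(215,203)],.05,s);B=plane(d,[(222,188),(152,182),(349,180),(348,303),(169,303)],.028,s);bt=plane(d,(326,243.5),.037,s)
v=P[1]-P[0];print("ptr",np.degrees(np.arctan2(v[1],v[0])),P)
v=B[2]-B[1];print("edge",np.degrees(np.arctan2(v[1],v[0])))
v=B[0]-P[0]; print("inner->bar",np.degrees(np.arctan2(v[1],v[0])),B,bt)
i=cv2.resize(d["color"][170:315,145:365,::-1],None,fx=3.5,fy=3.5,interpolation=2);cv2.imwrite("pics/w6.png",i)
E
```

```text
ptr -24.360882385489976 [[0.58598454 0.09897077 0.05      ]
 [0.61654986 0.08513087 0.05      ]]
edge -114.57602595881316
inner->bar -24.923140366224473 [[ 0.62423624  0.08119614  0.028     ]
 [ 0.65467386  0.13350292  0.028     ]
 [ 0.58467251 -0.01956246  0.028     ]
 [ 0.47880135  0.02704358  0.028     ]
 [ 0.55026678  0.18262329  0.028     ]] [[0.54433083 0.02038806 0.037     ]]
```

View pics/w6.png

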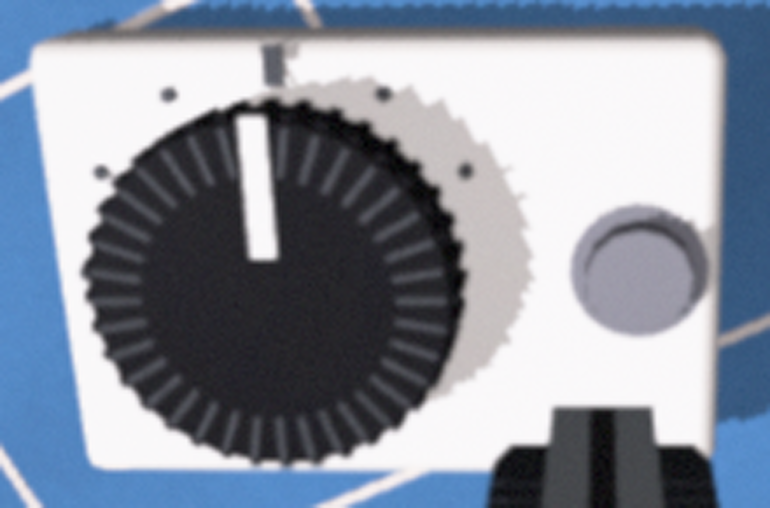

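Pointer at -24.4° and timer x axis at -24.6°, so the dial is in the long-bar notch. The timer hasn't moved. The button cap top at px (327.6,249.4) corresponds to about (0.5375, 0.0205). I'll turn the tool 90° back so the knuckles spread away from the dial, and go over the button.

Call:
move_arm([
  [[-0.002,0,0,0,0,0.12,0],[-0.002,0,0,0,0,0.12,0],[-0.002,0,0,0,0,0.12,0],[-0.002,0,0,0,0,0.12,0],[-0.002,0,0,0,0,0.12,0],[-0.002,0,0,0,0,0.12,0],[-0.002,0,0,0,0,0.12,0],[-0.002,0,0,0,0,0.12,0],[-0.002,0,0,0,0,0.12,0],[-0.002,0,0,0,0,0.12,0],[-0.002,0,-0.03,0,0,0.12,0],[0,0,-0.035,0,0,0.12,0],[0,0,-0.035,0,0,0.12,0],[0,0,-0.02,0,0,0,0],[0,0,-0.006,0,0,0,0],[0,0,0,0,0,0,0],[0,0,0,0,0,0,0]],
])

```text
clock: 8.48
position: [0.5393, 0.022, 0.0568]
ee_rot: [0.0, 0.846, 0.534, 0.0]
contact_force: [1.2, 0.1, 0.4]
width: 0.0001
```

```bash
python3 - <<'E'
from rig import manip
from h import *
s=manip.get_state();print(s["clock"],s["position"],s["contact_force"],s["qpos"])
cv2.imwrite("pics/s7.png",cv2.resize(manip.get_image("scene")["color"][185:275,275:395,::-1],None,fx=5,fy=5,interpolation=2))
E
```

```text
8.4833 [0.53930154 0.02203005 0.0568054 ] [1.24156358 0.12267336 0.42533434] [-8.81456142e-02  3.93540714e-01  1.84458897e+00  7.22929821e-05
  9.02272344e-01  3.56745955e-01]
```

View pics/s7.png

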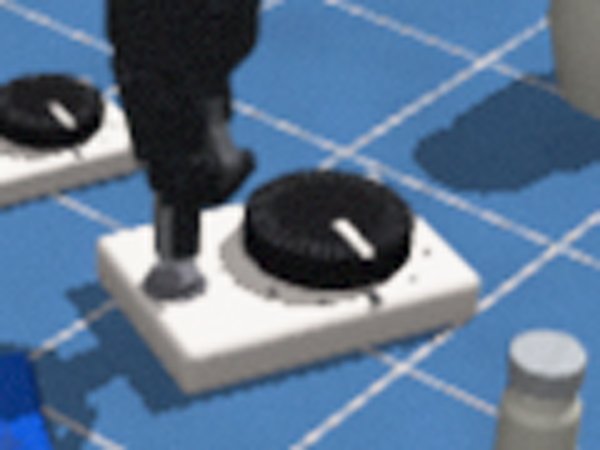

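The scene view shows the fingertip just above the grey cap at (175,275) and the pointer aimed at the bar. Pressing now.

Call:
move_arm([
  [[-0.001,-0.001,-0.006,0,0,0,0],[0,0,-0.003,0,0,0,0],[0,0,-0.003,0,0,0,0],[0,0,-0.002,0,0,0,0],[0,0,0,0,0,0,0]],
])

```text
clock: 8.95
position: [0.5379, 0.0205, 0.0431]
ee_rot: [0.001, 0.846, 0.533, 0.001]
contact_force: [0.6, 0.3, 3.2]
width: 0.0001
```

Call:
move_arm([
  [[0,0,-0.001,0,0,0,0],[0,0,-0.001,0,0,0,0],[0,0,0,0,0,0,0],[0,0,0,0,0,0,0]],
])

```text
clock: 9.28
position: [0.5379, 0.0205, 0.0427]
ee_rot: [0.001, 0.846, 0.533, 0.001]
contact_force: [-3.3, -0.1, 16.3]
width: -0.0001
```

The force jumped to 16 N while z stopped at 0.0427, so the button is bottomed. Letting go and retreating.

Call:
move_arm([
  [[0,0,0.004,0,0,0,0],[0,0,0.01,0,0,0,0],[0,0,0.03,0,0,0,0],[0,0,0.035,0,0,0,0],[0,0,0.035,0,0,0,0],[0,0,0.035,0,0,0,0],[-0.03,-0.01,0.01,0,0,0,0],[-0.03,-0.01,0,0,0,0,0],[-0.03,-0.01,0,0,0,0,0],[-0.03,-0.01,0,0,0,0,0],[-0.03,-0.01,0,0,0,0,0],[0,0,0,0,0,0,0],[0,0,0,0,0,0,0],[0,0,0,0,0,0,0]],
])

```text
clock: 10.45
position: [0.3877, -0.0295, 0.1999]
ee_rot: [0.001, 0.846, 0.533, 0.001]
contact_force: [-0.5, 0.0, -0.3]
width: 0.0001
```

```bash
python3 - <<'E'
from rig import manip
from h import *
s=manip.get_state();print(s["clock"],s["position"],s["contact_force"])
d=manip.get_image("wrist");cv2.imwrite("pics/w8.png",d["color"][:,:,::-1])
t=manip.get_image("top")["color"][:,:,::-1];cv2.imwrite("pics/t8.png",t)
c=manip.get_image("scene")["color"][185:275,275:395,::-1];cv2.imwrite("pics/s8.png",cv2.resize(c,None,fx=5,fy=5,interpolation=2))
E
```

```text
10.45 [ 0.38772874 -0.02953282  0.1998535 ] [-0.47597776  0.00660401 -0.32370306]
```

View pics/w8.png

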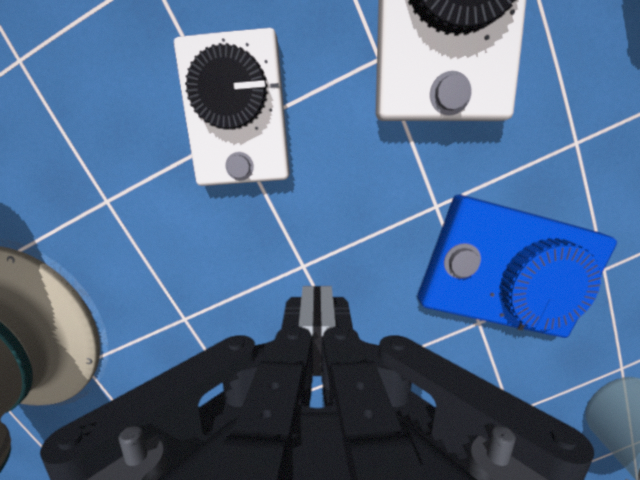

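View pics/t8.png

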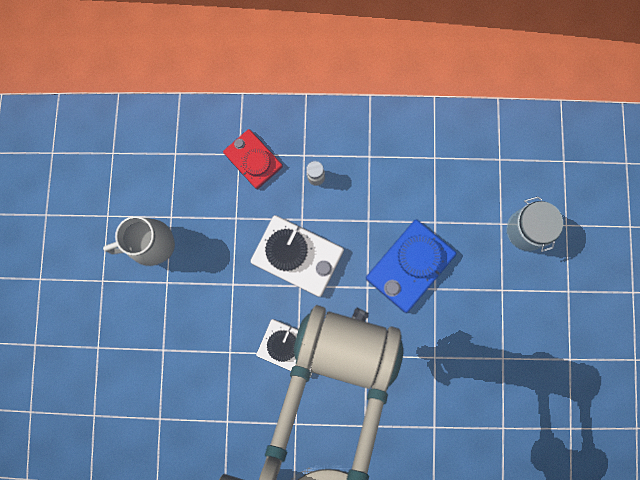

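View pics/s8.png

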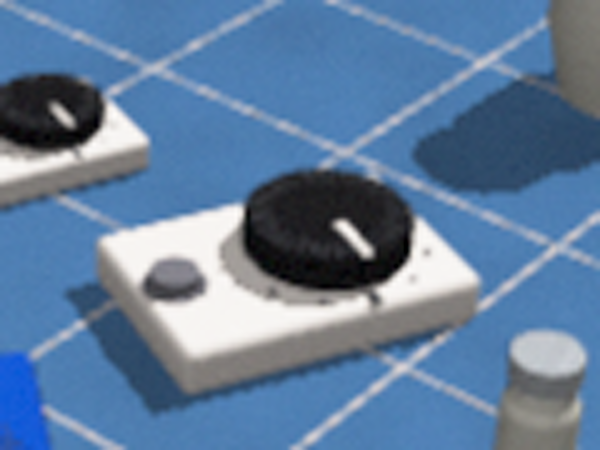

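The pictures show the pointer (292,234 in top) at the bar, the button back up, and the timer and bystanders at their original pixels. The arm is clear of everything. Handing in.

```bash
python3 -c "
from rig import manip
print(manip.sign_off())"
```

```text
the job is handed in; nothing more can be done
None
```

The dial is set to the long bar and the start button has been pressed and let go; I handed the job in at about 10.5 s of the 48 s allowed.

- **Dial:** I worked on the larger white timer. With the fingers shut and a fingertip resting at about 9 N, I turned the dial clockwise three clicks, from +1.57 to the long bar. After lifting off, the pointer measured -24.4° against a timer axis of -24.6°, so it sits in the notch.
- **Start button:** I pressed until the force jumped to 16 N and the travel stopped at about 5 mm. I then let go, and the last picture shows the button back up.
- **Surroundings:** the timer, jug, canister and shaker look unmoved in the top view, and the arm is clear of everything.

My first position estimates differed between views: by a few mm for the dial, and by up to 7 mm for one button reading. I re-measured the button before pressing and estimated the dial centre from the bar mark as well. No other check failed or disagreed.

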